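# Unscrew the tight lid of a square parts jar braced in a bench stop

### The arm

A 6-joint arm with a two-finger parallel gripper is mounted at the origin on a cart in front of the work surface, level with it; the furniture and walls round the work are solid. World frame = base frame: x ahead of the robot, y to its left, z up, the work surface at z = 0. Lengths are in m, angles in rad, forces in N, time in s.
With the tool pointing down it reaches from about 0.25 to 0.775 m from the base axis. Payload 4 kg.
Tool frame: the origin (TCP) lies at the very end of the fingers, on their centre line; the grasp point (between the pads) lies 19 mm behind it; z points along the fingers, y is the line along which they close (so a half turn about z gives the same grasp; the last joint's range is limited). The gripper opens to 94 mm and grips with 3 to 60 N. Pads are 16 mm wide; open, the fingers measure 119 mm over their backs; the gripper's body (75 mm by 177 mm) begins 78 mm behind the grasp point.
Start: joints at [1.049, 0.087, 1.371, -0, 1.684, -0.103], TCP at [0.224, 0.502, 0.206] pointing down, gripper open.
Joint ranges: [-3.1, 3.1], [-0.76, 2.03], [0.27, 2.55], [-1.08, 4.22], [0.17, 2.65], [-2.57, 2.57]. Speed limits (rad/s): [2.79, 2.79, 3.14, 3.14, 3.14, 3.14].

### API

Orientations are given as a 3x3 rotation matrix whose columns are the frame's x, y, z axes.
In Python, from workcell import sense, snapshot, order gives the robot as it stands.
- The arm moves only by the tool jog_arm, never from a script. Its argument "rows" is a list of rows, each a list of 6 numbers: the shift along the tool's x, y, z scaled (see below), then the turn, a rotation vector about the tool's x, y, z scaled (see below). A call has 1 to 8 rows; each row shifts and turns the commanded pose from where the row before left it, along the tool's axes as they then stand; what a row does not reach is not made up. The controller multiplies each number of a shift by 2 cm and each number of a turn by 5 degrees. A row lasts 1/12 s, in which the tool goes at most 41.7 mm and 7.16 degrees, less where a joint would pass 70% of its speed; a pose out of reach is approached as far as the arm can. A call with a number of a shift or a turn outside -1 to 1 is refused whole. A call with a gripper value outside its range is refused whole. "gripper" is the closure, from -1 (fully open) to 1 (shut), so that 0 is half open, set as the call begins (left out, the last holds). The fingers move at their own pace and stop on an object; "grip_force" is the grip in N (left out, the last holds). Time passes only in rows, so rows that do not move let the fingers close. It gives the time, the measured TCP pose, the force, the opening and the grip force at its end, in the units of the state.
- sense(): the state, without advancing time (a new reading comes with each control period).
- snapshot(name): name is "scene" or "top" or "wrist"; returns a dict with "frame" (420x560x3 uint8, red, green, blue), "z_map" (420x560 float32, m along the optical axis (not along the pixel's ray), 0 where there is no reading), "intrinsics" (3x3 intrinsics, pixels), "k1" (the pictures are not rectified: a ray, as slopes to the right and down, at radius r is drawn at 1 + k1 r^2 times it, then the intrinsics apply), "R" (3x3) and "t" (3): a world point X has camera coordinates R X + t; the wrist camera has in their place "T_tool_cam" (4x4, takes a point from camera to tool coordinates, whose origin is the TCP and whose axes are the flange's). Camera axes: x right, y down, z forward; pixel columns grow to the right and rows downward; lengths in m; the calibration is good to about 2 mm. A picture is of the moment at which its call begins: read the wrist's pose just before it.
- order.hand_in(): hands the job in; it is judged then, once.
The state is a dict: "clock": time; "q": joint angles; "joint_vel": joint speeds; "joint_torque": joint torques, N m; "tool_pos": TCP position; "tcp_rot": TCP orientation; "force": force on the tool from outside, world axes, zero at the start; "ft_torque": the same for the moment, N m; "grip_width": opening from 0.0 (shut) to 1.0 (fully open); "gripper_force": force on a finger pad.
Only numpy, scipy, OpenCV 4.12 (cv2) and the standard library are available. Lean on these libraries where they do the work, as an engineer would, in place of code of your own. Each camera call takes 0.05 s, during which the arm holds its last target. There are 200 camera calls.

### The job

Push the square glass jar into the wooden three-sided stop on the work board, square and fully home against its back batten, so that the stop keeps the jar from spinning; keep it upright. Then unscrew its tight steel lid (anticlockwise seen from above), stop turning as soon as the thread lets go, lift the lid straight up and finish while still holding it: level and centred over the open mouth with about a finger's breadth (1 to 3 cm) of air between lid and mouth, the jar still standing home in the stop. Leave the things round about where they are.

Things in the scene. Friction and masses are not known exactly. Their poses are not given: they have to be found in the camera images.
- board: Fixed plywood work board on rubber feet, 330 x 210 mm, top face 20 mm above the bench; carries the stop (far half) and the jar (near half). Origin: centre of its underside, on the bench.
- jar: Loose square glass jar (0.3 to 0.6 kg, brass standoffs inside). Body 60 x 60 mm, sides along its x and y, 54 mm high; round neck above, 43 mm diameter. Origin: centre of its underside, z up. Stands in front of the stop, skewed to it by up to 0.6 rad. Slides easily (friction 0.3); unbraced it just turns with its tight lid, so it can be slid and squared up by the lid, if not pressed down (else it tips).
- mouth (a point): Centre of the jar's open mouth (its rim, with a springy black rubber seal), on the jar's axis 83 mm above its underside.
- lid: Fluted round steel screw lid, 58 mm diameter, 20 mm high, 60 g. Origin: centre of its lower edge, z up; screwed on, 68 mm above the jar's underside. Three inner lugs sit under three thread ridges on the neck; the seal presses them together with about 14 N: 0.4 to 0.7 N m to turn. Starts at yaw -0.14 to 0.14 rad relative to the jar. Pulling up before the thread lets go lifts the jar.
- lid_mark (a point): Point on the lid 20 mm from its axis along the lid's x axis, at half height: shows its turning. Anticlockwise from above, the lid lets go at a yaw of 1.0 rad relative to the jar (it may climb 2.5 mm over the last 0.7 rad, or be held level); from 1.05 to 1.6 rad it lifts off freely; farther on the lugs meet the next ridges.
- stop: Three light wooden battens fixed to the board (no floor), 18 mm thick, 32 mm high. Origin: on the board's top, where the jar's origin is when home; x from entrance to back batten (face at x = 30 mm). Inner side faces at y = -31.5 and 31.5 mm. Left fence (+y) reaches forward to x = -60 mm, right cheek to -32 mm, then flares outward 25 degrees for 18 mm. Entrance faces roughly the robot.
- flux_bottle: Bystander: small amber bottle with black cap, 34 mm diameter, 72 mm high, origin at the centre of its underside. Leave alone.
- solder_spool: Bystander: white spool of solder, 59 mm diameter, 40 mm high, origin at the centre of its underside. Leave alone.
- tape_1: Bystander: small roll of black tape, 55 mm diameter, 19 mm high, origin at the centre of its underside. Leave alone.
Mind the look-alikes: they are no part of the job. What is shaped like the lid but orange or yellow is not meant.

How it is judged:
By the outcome, as a careful person would: the job done as asked, in the order asked, and still so for the second after the job is handed in, while the arm keeps its last pose, push and grip.
It also fails if it takes over 48 s, if anything falls off the work surface, if the arm or the gripper's body presses on something with over 40 N, if the wrist force passes 120 N, or if a joint passes its speed limit or range.

## Working session

There is one attempt and no reset: what is moved stays moved. The work goes in short steps, Python scripts to look and compute and a tool call to move; the robot and the scene stay as the last step left them, time stands still between calls to the robot, and variables do not carry over. Pictures are saved under pics/ and viewed, at most 12 in all, crops included, and the job is handed in when it is done.

Besides the shell and the picture viewer there is one more tool, called after "Call:" as a command line: name --pt "numbers of a row" for each row, then --argument value for the rest. jog_arm: Moves the arm, as the interface text tells. Shifts and turns lie within -1 to 1; 1 stands for 2 cm of shift or 5 degrees of turn. Its arguments: {"type":"object","properties":{"rows":{"type":"array","items":{"type":"array","items":{"type":"number"}}},"gripper":{"type":"number"},"grip_force":{"type":"number"}},"required":["rows"]}

```bash
mkdir -p pics; ls
cat > h.py <<'E'
import numpy as np, cv2
from workcell import sense, snapshot, order
def snap(name,fn=None):
    s=sense(); d=snapshot(name)
    if fn: cv2.imwrite('pics/'+fn,d['frame'][:,:,::-1])
    if name=='wrist':
        T=np.array(d['T_tool_cam']); Rt=np.array(s['tcp_rot']); p=np.array(s['tool_pos'])
        d['Rwc']=Rt@T[:3,:3]; d['c']=Rt@T[:3,3]+p
    else:
        R=np.array(d['R']); d['Rwc']=R.T; d['c']=-R.T@np.array(d['t'])
    return d
def rays(d,uv):
    K=np.array(d['intrinsics']); uv=np.atleast_2d(np.array(uv,float))
    x=(uv-[K[0,2],K[1,2]])/[K[0,0],K[1,1]]; s=x.copy()
    for _ in range(10): s=x/(1+d['k1']*(s**2).sum(1,keepdims=True))
    return np.c_[s,np.ones(len(s))]
def world(d,uv,z=None):
    "world point by depth (z None) or on plane z"
    r=rays(d,uv)
    if z is None:
        uv=np.atleast_2d(uv).astype(int); q=np.array([d['z_map'][v,u] for u,v in uv])
        return (r*q[:,None])@d['Rwc'].T+d['c']
    w=r@d['Rwc'].T
    return d['c']+w*((z-d['c'][2])/w[:,2])[:,None]
def cloud(d):
    v,u=np.nonzero(d['z_map']>0); uv=np.c_[u,v]
    return uv,world(d,uv)
E
python3 - <<'E'
from h import *
np.set_printoptions(precision=4,suppress=True)
print(sense())
a=snap('top','top0.png');b=snap('scene','scene0.png')
print(a['intrinsics'],a['c'],a['Rwc'],a['k1'],b['c'])
E
```

```text
pics
{'clock': 0.0, 'q': array([ 1.0489,  0.088 ,  1.3723, -0.    ,  1.6836, -0.1031]), 'joint_vel': array([ 0.0001,  0.0015,  0.002 , -0.0006, -0.0002, -0.001 ]), 'joint_torque': array([  0.0007, -34.0173, -30.2428,   0.0717,   0.0329,  -0.0002]), 'tool_pos': array([0.2234, 0.502 , 0.2043]), 'tcp_rot': array([[-0.9136,  0.4067, -0.0011],
       [ 0.4067,  0.9136, -0.0019],
       [ 0.0002, -0.0022, -1.    ]]), 'force': array([-0.475 ,  0.0518,  0.0547]), 'ft_torque': array([-0.0342, -0.0352,  0.0324]), 'gripper_force': 0.0, 'grip_width': 0.9977776677647121}
[[477.7297   0.     284.2569]
 [  0.     477.7297 211.9549]
 [  0.       0.       1.    ]] [0.454  0.362  1.3315] [[-0.0295 -0.9962  0.0813]
 [-0.9996  0.0294 -0.0021]
 [-0.0003 -0.0814 -0.9967]] -0.14290670504387912 [0.1047 1.001  0.6087]
```

View pics/top0.png

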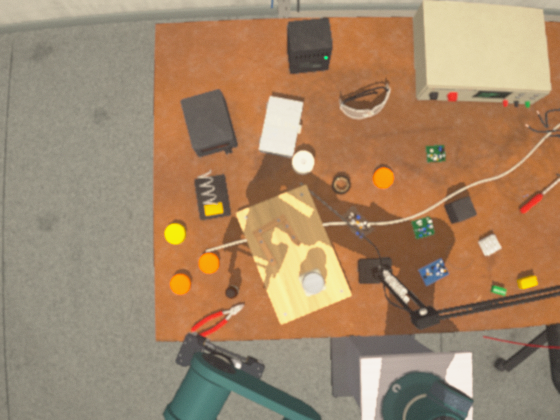

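View pics/scene0.png

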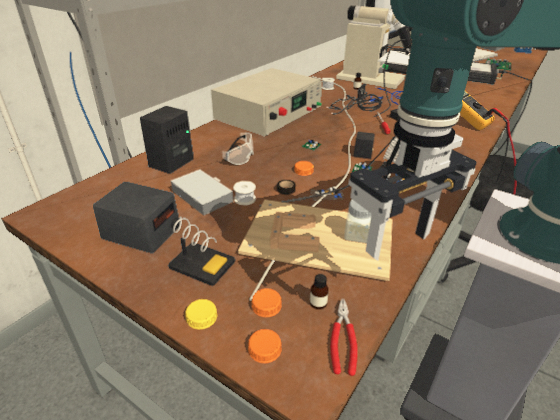

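Top view: the silver lid/jar is at (313,283), and the stop is at about (270,240) on the board. Possible lid mix-ups: orange (208,263), (180,284) and (383,178), yellow (174,234), white spool (303,162), tape (341,184). I choose the steel one at (313,283) on the near half of the board, and will check it in a close crop.

Run:
```python
from h import *
np.set_printoptions(precision=4,suppress=True)
a=snap('top')
cv2.imwrite('pics/crop1.png',cv2.resize(a['frame'][175:330,220:370,::-1],None,fx=5,fy=5,interpolation=cv2.INTER_CUBIC)[:,:][:775,:750][0:600] if 0 else cv2.resize(a['frame'][180:330,220:370,::-1],(600,600),interpolation=cv2.INTER_CUBIC))
uv,P=cloud(a)
m=(P[:,2]>0.095)&(P[:,2]<0.13)&(abs(uv[:,0]-313)<20)&(abs(uv[:,1]-283)<20)
print('lid',m.sum(),P[m].mean(0),P[m].min(0),P[m].max(0))
print('board corners',world(a,[[237,212],[306,186],[351,296],[283,322]],0.02))
w=snap('wrist','wrist0.png')
print(w['c'],w['Rwc'])
```

```text
lid 392 [0.3711 0.2913 0.1089] [0.3422 0.2635 0.096 ] [0.3983 0.3193 0.1167]
board corners [[0.5648 0.4896 0.02  ]
 [0.6313 0.297  0.02  ]
 [0.3251 0.1836 0.02  ]
 [0.2605 0.3716 0.02  ]]
[0.1541 0.5327 0.3852] [[ 0.406   0.881   0.2429]
 [ 0.9139 -0.3908 -0.1099]
 [-0.0019  0.2666 -0.9638]]
```

View pics/crop1.png

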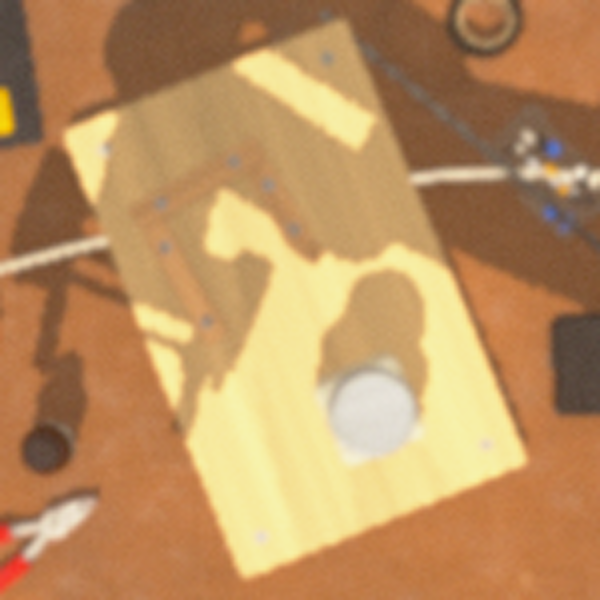

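View pics/wrist0.png

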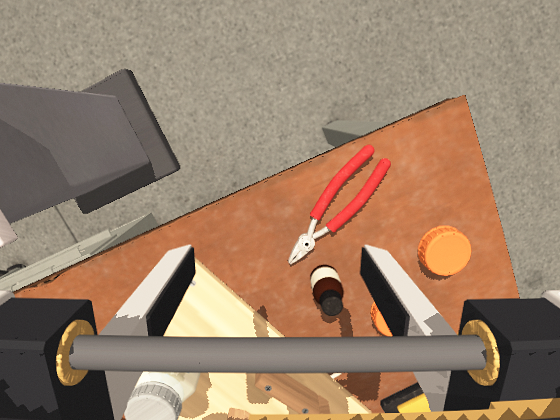

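The crop confirms it: the steel lid is at crop (373,413) on a glass square. The stop's back batten runs (135,210)–(255,150), the long left fence (150,220)–(215,340), and the right cheek (255,150)–(320,255). The wrist camera sees the bottle, pliers and orange caps, with the jar at its lower edge (155,390).

Run:
```python
from h import *
from scipy.optimize import minimize
np.set_printoptions(precision=4,suppress=True)
a=snap('top'); uv,P=cloud(a)
inb=(uv[:,0]>240)&(uv[:,0]<312)&(uv[:,1]>205)&(uv[:,1]<280)
m=inb&(P[:,2]>0.042)&(P[:,2]<0.065)&~((uv[:,0]>295)&(uv[:,1]>262))
Q=P[m][:,:2]; print(m.sum(), P[m][:,2].mean())
B=P[inb&(P[:,2]>0.01)&(P[:,2]<0.03)]; print('board z',np.median(B[:,2]))
# synthetic footprint of the stop: grid, fit by distance between clouds (Chamfer)
from scipy.spatial import cKDTree
g=[]
for x in np.arange(-.06,.048,.002):
  for y in np.arange(-.075,.05,.002):
    if 0.030<=x<=.048 and -.0495<=y<=.0495: g.append((x,y))
    elif -.06<=x<.03 and .0315<=y<=.0495: g.append((x,y))
    elif -.032<=x<.03 and -.0495<=y<=-.0315: g.append((x,y))
    elif x<-.032:
      c,s=np.cos(np.radians(25)),np.sin(np.radians(25))
      # flare: direction (-c,-s) from (-.032,-.0315)
      dx,dy=x+.032,y+.0315; al=-dx*c-dy*s; pe=dx*s-dy*c
      if 0<=al<=.018 and 0<=pe<=.018: g.append((x,y))
g=np.array(g); tq=cKDTree(Q)
def tf(p): c,s=np.cos(p[2]),np.sin(p[2]); return g@np.array([[c,s],[-s,c]])+p[:2]
def f(p):
    G=tf(p); d1=tq.query(G)[0]; d2=cKDTree(G).query(Q)[0]
    return np.minimum(d1,.01).__pow__(2).mean()+np.minimum(d2,.01).__pow__(2).mean()
best=min((minimize(f,[x,.40,t],method='Nelder-Mead',options=dict(initial_simplex=[[x,.40,t],[x+.02,.4,t],[x,.42,t],[x,.4,t+.2]])) for x in(.47,.5) for t in(.3,.45,.6,.75)),key=lambda r:r.fun)
print('stop',best.x,best.fun**.5)
# jar
m=(P[:,2]>0.1)&(abs(uv[:,0]-313)<20)&(abs(uv[:,1]-283)<20)
(c,r)=cv2.minEnclosingCircle((P[m][:,:2]*1000).astype(np.float32)); print(c,r,np.median(P[m][:,2]))
print(np.c_[uv[m][:,:],][[0,-1]])
cs=np.array([[322,388],[385,357],[422,432],[352,465]])/4+[220,180]
print('jar shoulder?',world(a,cs,0.074))
```

```text
658 0.05360754529278907
board z 0.021783255949990865
stop [0.4912 0.3827 0.4873] 0.0014353097553483514
(370.3382263183594, 291.3678894042969) 28.787456512451172 0.10926541173257998
[[310 272]
 [314 294]]
jar shoulder? [[0.3845 0.3219 0.074 ]
 [0.4035 0.28   0.074 ]
 [0.3537 0.2573 0.074 ]
 [0.3337 0.3038 0.074 ]]
```

Run:
```python
from h import *
np.set_printoptions(precision=3,suppress=True)
a=snap('top'); uv,P=cloud(a)
for n,(u0,u1,v0,v1) in dict(box=(358,392,258,284),cyl=(385,412,268,306),joint=(412,440,302,328),bar=(440,556,280,325),bottle=(226,237,286,299)).items():
    m=(uv[:,0]>u0)&(uv[:,0]<u1)&(uv[:,1]>v0)&(uv[:,1]<v1); Q=P[m]; k=Q[:,2].argmax(); h=Q[Q[:,2]>.03]
    print(n,Q[k],len(h),h.min(0) if len(h) else '',h.max(0) if len(h) else '')
near=(np.hypot(P[:,0]-.40,P[:,1]-.3)<.22)&(P[:,2]>.115)
print('tall near',near.sum(),P[near][::40])
```

```text
box [0.372 0.135 0.222] 341 [0.368 0.091 0.075] [0.426 0.138 0.222]
cyl [0.335 0.116 0.354] 531 [0.333 0.087 0.114] [0.4   0.146 0.354]
joint [0.324 0.095 0.448] 532 [0.301 0.067 0.336] [0.339 0.123 0.448]
bar [ 0.357 -0.118  0.512] 1213 [ 0.317 -0.34   0.03 ] [0.372 0.073 0.512]
bottle [0.343 0.512 0.083] 110 [0.331 0.495 0.035] [0.362 0.519 0.083]
tall near 3798 [[0.436 0.122 0.119]
 [0.4   0.11  0.118]
 [0.394 0.118 0.153]
 [0.39  0.116 0.18 ]
 [0.386 0.117 0.183]
 [0.381 0.118 0.176]
 [0.378 0.132 0.209]
 [0.37  0.113 0.162]
 [0.368 0.12  0.205]
 [0.364 0.124 0.212]
 [0.364 0.094 0.264]
 [0.363 0.111 0.296]
 [0.354 0.111 0.237]
 [0.355 0.087 0.294]
 [0.352 0.093 0.303]
 [0.347 0.102 0.292]
 [0.345 0.115 0.309]
 [0.34  0.12  0.302]
 [0.338 0.12  0.32 ]
 [0.336 0.092 0.35 ]
 [0.331 0.118 0.354]
 [0.334 0.098 0.421]
 [0.331 0.1   0.426]
 [0.327 0.1   0.429]
 [0.324 0.101 0.435]
 [0.321 0.1   0.441]
 [0.318 0.098 0.445]
 [0.312 0.121 0.437]
 [0.308 0.103 0.442]
 [0.301 0.108 0.438]
 [0.231 0.433 0.311]
 [0.229 0.428 0.323]
 [0.279 0.476 0.557]
 [0.228 0.431 0.348]
 [0.281 0.485 0.585
[... 562 characters left out ...]
0.557]
 [0.239 0.417 0.589]
 [0.238 0.432 0.591]
 [0.214 0.372 0.514]
 [0.223 0.386 0.549]
 [0.23  0.401 0.578]
 [0.232 0.416 0.587]
 [0.231 0.433 0.591]
 [0.214 0.371 0.537]
 [0.223 0.389 0.571]
 [0.227 0.403 0.589]
 [0.226 0.419 0.59 ]
 [0.205 0.357 0.528]
 [0.212 0.37  0.553]
 [0.221 0.385 0.586]
 [0.22  0.399 0.586]
 [0.219 0.414 0.589]
 [0.202 0.352 0.541]
 [0.21  0.367 0.567]
 [0.215 0.381 0.587]
 [0.213 0.39  0.586]
 [0.187 0.324 0.51 ]
 [0.194 0.337 0.537]
 [0.199 0.348 0.557]
 [0.205 0.356 0.578]
 [0.205 0.362 0.582]
 [0.204 0.367 0.583]
 [0.202 0.369 0.584]
 [0.201 0.37  0.583]
 [0.199 0.366 0.584]
 [0.197 0.361 0.583]
 [0.194 0.352 0.58 ]
 [0.192 0.344 0.58 ]
 [0.189 0.329 0.575]]
```

Call:
jog_arm --pt "-1 -0.6 0 0 0 0" --pt "-1 -0.6 0 0 0 0" --pt "-1 -0.6 0 0 0 0" --pt "-1 -0.6 0 0 0 0" --pt "-1 -0.6 0 0 0 0" --pt "-1 -0.6 0 0 0 0" --pt "-0.5 -0.3 0 0 0 0" --gripper -1

```text
clock: 0.88
tool_pos: [0.3118, 0.3766, 0.2056]
tcp_rot: [[-0.913, 0.408, 0.001], [0.408, 0.913, -0.0], [-0.001, -0.0, -1.0]]
force: [-0.2, -0.2, 1.0]
grip_width: 1.001
gripper_force: 0.0
```

Call:
jog_arm --pt "-0.88 -0.54 0 0 0 0" --pt "-0.88 -0.54 0 0 0 0" --pt "-0.88 -0.54 0 0 0 0" --pt "-0.88 -0.54 0 0 0 0" --pt "-0.88 -0.54 0 0 0 0" --pt "0 0 0 0 0 1" --pt "0 0 0 0 0 1"

```text
clock: 1.47
tool_pos: [0.3697, 0.2927, 0.2055]
tcp_rot: [[-0.826, 0.564, -0.0], [0.564, 0.826, 0.0], [0.0, 0.0, -1.0]]
force: [-0.7, 0.5, 0.3]
grip_width: 1.003
gripper_force: 0.0
```

Call:
jog_arm --pt "0 0 0 0 0 1" --pt "0 0 0 0 0 1" --pt "0 0 0 0 0 1" --pt "0 0 0 0 0 1" --pt "0 0 0 0 0 1" --pt "0 0 0 0 0 1" --pt "0 0 0 0 0 0.5" --pt "0 0 0 0 0 0"

```text
clock: 2.13
tool_pos: [0.369, 0.2936, 0.2055]
tcp_rot: [[-0.399, 0.917, -0.0], [0.917, 0.399, 0.0], [0.0, 0.0, -1.0]]
force: [-0.1, -0.7, -0.2]
grip_width: 1.001
gripper_force: 0.0
```

Run:
```python
from h import *
np.set_printoptions(precision=4,suppress=True)
w=snap('wrist','wrist1.png'); uv,P=cloud(w); s=sense(); print(s['tool_pos'],s['tcp_rot'],s['q'])
m=(P[:,2]>.10)&(P[:,2]<.116)&(np.hypot(P[:,0]-.37,P[:,1]-.2913)<.04)
(c,r)=cv2.minEnclosingCircle((P[m][:,:2]*1000).astype(np.float32)); print(m.sum(),c,r,np.median(P[m][:,2]),P[m].mean(0))
```

```text
[0.369  0.2936 0.2054] [[-0.4001  0.9165 -0.0002]
 [ 0.9165  0.4001  0.0003]
 [ 0.0004 -0.0001 -1.    ]] [ 0.5514 -0.0889  1.5468  0.0004  1.6837  0.1398]
3391 (370.7701110839844, 290.3322448730469) 28.70028305053711 0.10889361407449133 [0.3701 0.2917 0.1087]
```

View pics/wrist1.png

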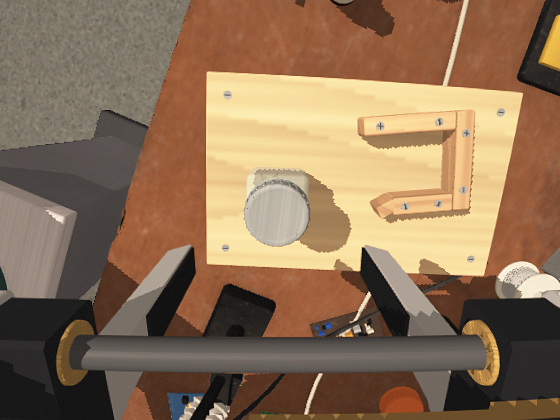

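The wrist view shows the lid at (277,212), with the jar shoulder's far edge from about (248,170) to (308,170). The stop is fully visible: fence (360,126)–(440,122), back batten (465,115)–(465,210), cheek (375,205)–(465,205).

```bash
cat > fit.py <<'E'
from h import *
from scipy.optimize import minimize
from scipy.spatial import cKDTree
g=[]
for x in np.arange(-.06,.048,.0015):
  for y in np.arange(-.075,.05,.0015):
    c,s=np.cos(np.radians(25)),np.sin(np.radians(25)); dx,dy=x+.032,y+.0315; al=-dx*c-dy*s; pe=dx*s-dy*c
    if (0.030<=x<=.048 and -.0495<=y<=.0495) or (-.06<=x<.03 and .0315<=y<=.0495) or (-.032<=x<.03 and -.0495<=y<=-.0315) or (x<-.032 and 0<=al<=.018 and 0<=pe<=.018): g.append((x,y))
g=np.array(g)
def fit(P,p0):
    Q=P[(P[:,2]>.045)&(P[:,2]<.06)&(np.hypot(P[:,0]-p0[0],P[:,1]-p0[1])<.085)][:,:2]; tq=cKDTree(Q)
    def f(p):
        c,s=np.cos(p[2]),np.sin(p[2]); G=g@np.array([[c,s],[-s,c]])+p[:2]
        d1=tq.query(G)[0]; d2=cKDTree(G).query(Q)[0]
        return (np.minimum(d1,.006)**2).mean()+(np.minimum(d2,.006)**2).mean()
    p0=np.array(p0); r=minimize(f,p0,method='Nelder-Mead',options=dict(initial_simplex=[p0,p0+[.01,0,0],p0+[0,.01,0],p0+[0,0,.1]]))
    return r.x,r.fun**.5,len(Q)
E
python3 - <<'E'
from fit import *
np.set_printoptions(precision=4,suppress=True)
w=snap('wrist'); uv,P=cloud(w)
print(fit(P,[.4912,.3827,.487]))
m=(P[:,2]>.066)&(P[:,2]<.082)&(np.hypot(P[:,0]-.37,P[:,1]-.2913)<.05); Q=P[m]; print(len(Q),np.median(Q[:,2]))
for t in np.arange(.2,.65,.05):
    R=np.array([[np.cos(t),np.sin(t)],[-np.sin(t),np.cos(t)]]); q=(Q[:,:2]-[.3705,.291])@R.T
    print(round(t,2),np.percentile(q,[1,99],axis=0).ravel())
cv2.imwrite('pics/crop2.png',cv2.resize(w['frame'][150:260,220:340,::-1],(720,660)[:2],interpolation=cv2.INTER_CUBIC)[:600])
for z in (.074,.02): print(world(w,[[248,170],[308,170]],z))
E
```

```text
(array([0.4893, 0.3825, 0.4832]), np.float64(0.0008046358524393899), 5103)
730 0.07339205675132512
0.2 [-0.0323 -0.0211  0.0274  0.0318]
0.25 [-0.0315 -0.0227  0.0281  0.031 ]
0.3 [-0.0308 -0.0241  0.0287  0.03  ]
0.35 [-0.0301 -0.0253  0.0292  0.0294]
0.4 [-0.0293 -0.0244  0.0298  0.0296]
0.45 [-0.0289 -0.0229  0.0307  0.0303]
0.5 [-0.0286 -0.0214  0.0314  0.0311]
0.55 [-0.0281 -0.0198  0.0321  0.032 ]
0.6 [-0.0276 -0.0182  0.0328  0.0329]
[[0.3332 0.3103 0.074 ]
 [0.3834 0.3323 0.074 ]]
[[0.3321 0.3011 0.02  ]
 [0.391  0.3269 0.02  ]]
```

View pics/crop2.png

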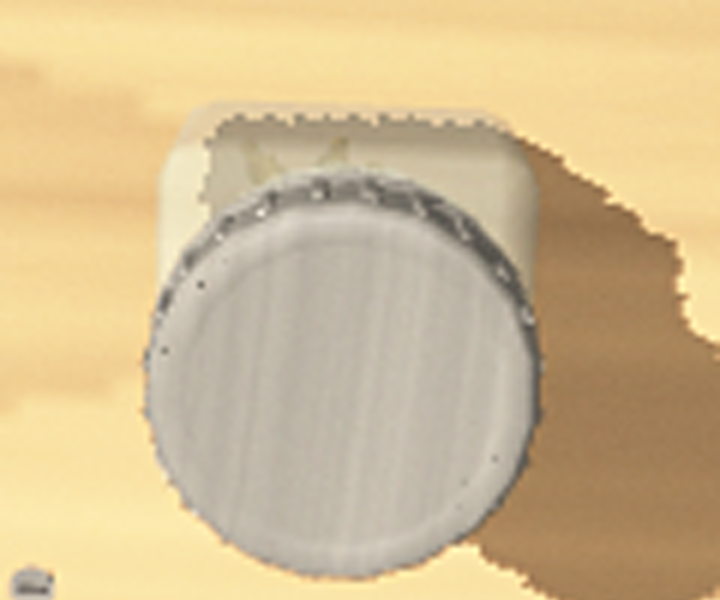

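Call:
jog_arm --pt "-0.15 0 1 0 0 0" --pt "0 0 1 0 0 0" --pt "0 0 1 0 0 0" --pt "0 0 1 0 0 0" --pt "0 0 1 0 0 0" --pt "0 0 0.8 0 0 0" --pt "0 0 0.45 0 0 0" --pt "0 0 0 0 0 0"

```text
clock: 2.9
tool_pos: [0.3688, 0.2897, 0.0781]
tcp_rot: [[-0.399, 0.917, -0.004], [0.917, 0.399, -0.002], [-0.001, -0.005, -1.0]]
force: [-0.7, -0.3, -0.2]
grip_width: 1.0
gripper_force: 0.0
```

Call:
jog_arm --pt "0 0 0 0 0 0" --pt "0 0 0 0 0 0" --pt "0 0 0 0 0 0" --pt "0 0 0 0 0 0" --pt "0 0 0 0 0 0" --pt "0 0 0 0 0 0" --pt "0 0 0 0 0 0" --pt "0 0 0 0 0 0" --gripper 1 --grip_force 20

```text
clock: 3.57
tool_pos: [0.3705, 0.2907, 0.0813]
tcp_rot: [[-0.399, 0.917, 0.001], [0.917, 0.399, 0.001], [0.0, 0.001, -1.0]]
force: [-1.9, -0.7, 4.6]
grip_width: 0.64
gripper_force: 20.0
```

Run:
```python
from h import *
np.set_printoptions(precision=4,suppress=True)
s=sense();print(s['tool_pos'],s['force'],s['ft_torque'],s['grip_width'],s['tcp_rot'][:,1])
w=snap('wrist','wrist2.png'); uv,P=cloud(w)
```

```text
[0.3705 0.2907 0.0813] [-1.8512 -0.6789  4.6079] [-0.162   0.402   0.0638] 0.6399986937024956 [0.917  0.3989 0.0007]
```

View pics/wrist2.png

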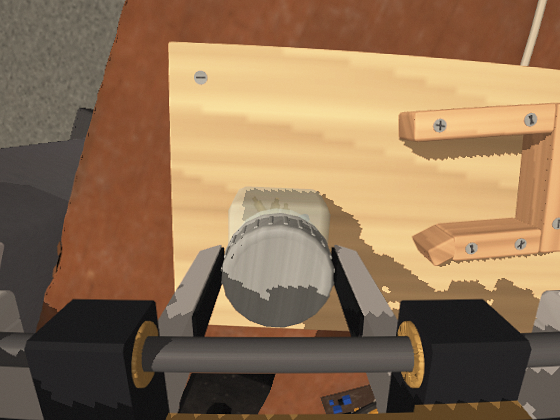

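The lid is gripped between both fingers at (277,270), with the jar shoulder behind it and the stop to the right. I'll relieve the downward push, square the jar up, and shift it in line with the entrance.

Call:
jog_arm --pt "0 0 -0.04 0 0 0" --pt "0 0 0 0 0 -0.4" --pt "0 0 0 0 0 -0.4" --pt "0 0 0 0 0 -0.32" --pt "0.3 0.1 0 0 0 0" --pt "0.4 0.3 0 0 0 0" --pt "0.4 0.4 0 0 0 0" --pt "0.18 0.4 0 0 0 0"

```text
clock: 4.28
tool_pos: [0.3785, 0.3262, 0.0813]
tcp_rot: [[-0.487, 0.873, -0.001], [0.873, 0.487, 0.001], [0.001, -0.0, -1.0]]
force: [-1.1, -1.8, 3.2]
grip_width: 0.636
gripper_force: 20.0
```

Call:
jog_arm --pt "-0.01 0.4 0 0 0 0" --pt "-0.01 0.4 0 0 0 0" --pt "-0.01 0.3 0 0 0 0" --pt "-0.01 0.2 0 0 0 0" --pt "0 0 0 0 0 0" --pt "0 0 0 0 0 0"

```text
clock: 4.78
tool_pos: [0.4032, 0.3371, 0.0814]
tcp_rot: [[-0.486, 0.874, 0.002], [0.874, 0.486, 0.002], [0.0, 0.003, -1.0]]
force: [1.2, 1.7, 1.2]
grip_width: 0.636
gripper_force: 20.0
```

Run:
```python
from fit import *
np.set_printoptions(precision=4,suppress=True)
s=sense();print(s['tool_pos'],s['force'],s['ft_torque'],s['tcp_rot'][:,1],np.arctan2(s['tcp_rot'][1,1],s['tcp_rot'][0,1]))
w=snap('wrist','wrist3.png'); uv,P=cloud(w)
p,e,n=fit(P,[.49,.3826,.485]); print(p,e,n)
a=snap('top'); _,Pa=cloud(a); print(fit(Pa,[.49,.3826,.485]))
c,sn=np.cos(p[2]),np.sin(p[2]); d=s['tool_pos'][:2]-p[:2]; print('tcp in stop',c*d[0]+sn*d[1],-sn*d[0]+c*d[1])
# expected pixel of jar shoulder
Q=P[(P[:,2]>.066)&(P[:,2]<.082)&(np.hypot(*(P[:,:2]-s['tool_pos'][:2]).T)<.05)]
q=(Q[:,:2]-p[:2])@np.array([[c,-sn],[sn,c]]); print(len(q),np.percentile(q,[2,98],axis=0))
# far (+y) shoulder edge slope in stop frame
b=np.arange(-.115,-.075,.004)
for x in b:
    k=abs(q[:,0]-x)<.002
    if k.sum()>3: print(round(x,3),q[k,1].max().round(4),k.sum())
```

```text
[0.4032 0.3371 0.0814] [1.1904 1.7161 1.1936] [ 0.229  -0.1407 -0.0282] [0.8739 0.486  0.0028] 0.5075346726711452
[0.489  0.3851 0.5308] 0.00196744276365175 9616
(array([0.4906, 0.3837, 0.4671]), np.float64(0.0019492405369118972), 570)
tcp in stop -0.09826027179144668 0.0020339325532194863
2134 [[-0.1259  0.0112]
 [-0.0678  0.0321]]
-0.115 0.033 168
-0.111 0.0328 143
-0.107 0.0323 114
-0.103 0.0321 99
-0.099 0.0317 94
-0.095 0.0314 88
-0.091 0.0312 95
-0.087 0.031 101
-0.083 0.0307 121
-0.079 0.0302 146
-0.075 0.03 182
```

View pics/wrist3.png

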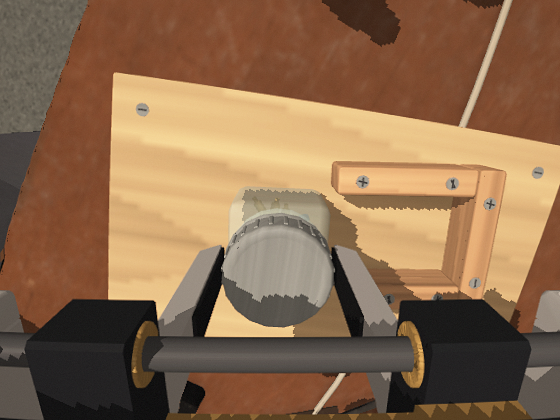

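The wrist view shows the jar in front of the entrance: its shoulder edge (240,188)–(320,188) is nearly parallel to the fence edge (333,163)–(475,166). I'll measure both edges in the same picture.

```bash
cat > edge.py <<'E'
from fit import *
np.set_printoptions(precision=4,suppress=True)
s=sense(); w=snap('wrist'); uv,P=cloud(w); S=np.array([.490,.3828,.485])
c,sn=np.cos(S[2]),np.sin(S[2]); M=np.array([[c,-sn],[sn,c]])
q=np.c_[(P[:,:2]-S[:2])@M,P[:,2]]; t=(s['tool_pos'][:2]-S[:2])@M
print('tcp in stop',t,'yaw',np.arctan2(s['tcp_rot'][1,1],s['tcp_rot'][0,1])-S[2],'z',s['tool_pos'][2],'F',s['force'],'T',s['ft_torque'],s['grip_width'])
def edge(name,k,axis,a,b,z,pick,lim):
    q2=q[k&(abs(q[:,2]-z)<.006)&(q[:,1-axis]>lim[0])&(q[:,1-axis]<lim[1])]
    pts=[]
    for x in np.arange(a,b,.002):
        v=q2[abs(q2[:,axis]-x)<.001,1-axis]
        if len(v)>2: pts.append((x,pick(v)))
    pts=np.array(pts)
    if len(pts)<4: print(name,'few');return
    f=np.polyfit(*pts.T,1); r=pts[:,1]-np.polyval(f,pts[:,0]); pts=pts[abs(r)<2*r.std()+1e-4]; f=np.polyfit(*pts.T,1)
    print(name,'slope',f[0],'at mid',np.polyval(f,(a+b)/2),'n',len(pts),'rms',(pts[:,1]-np.polyval(f,pts[:,0])).std())
al=np.ones(len(q),bool)
edge('fence outer',al,0,-.055,.02,.052,np.max,(.02,.07))
edge('fence inner',al,0,-.055,.02,.052,np.min,(.02,.07))
edge('back outer',al,1,-.025,.04,.052,np.max,(.01,.07))
edge('back inner',al,1,-.025,.04,.052,np.min,(.01,.07))
edge('cheek in',al,0,-.025,.02,.052,np.max,(-.06,-.02))
near=np.hypot(q[:,0]-t[0],q[:,1]-t[1])<.05
edge('jar +y',near,0,t[0]-.02,t[0]+.02,.074,np.max,(t[1]+.01,t[1]+.05))
edge('jar +y low',near,0,t[0]-.02,t[0]+.02,.060,np.max,(t[1]+.01,t[1]+.05))
m=near&(abs(q[:,2]-.108)<.005); (cc,r)=cv2.minEnclosingCircle((q[m][:,:2]*1000).astype(np.float32)); print('lid top',cc,r,np.median(q[m][:,2]))
E
python3 edge.py
```

```text
tcp in stop [-0.0985 -0.    ] yaw 0.022624820305311544 z 0.0814370134076034 F [1.1014 0.6978 1.43  ] T [ 0.2046 -0.176   0.0057] 0.6372181807118015
fence outer slope 0.002000414199813061 at mid 0.048545672283908735 n 38 rms 0.00018017167098953622
fence inner slope 0.006697085171994361 at mid 0.030892091929108575 n 38 rms 0.0003092352637532476
back outer slope 0.004668412076371531 at mid 0.04653879897996769 n 33 rms 0.000323174391952755
back inner slope -0.2003146917380949 at mid 0.026032028088428624 n 32 rms 0.004826811911272151
cheek in slope -0.003781192244805946 at mid -0.032090024765335 n 23 rms 0.00012349310621796863
jar +y slope -0.02329294808144126 at mid 0.029473962497359757 n 21 rms 0.0001365551793545119
jar +y low slope -0.02438966990212091 at mid 0.029577717087638105 n 21 rms 7.277910961703217e-05
lid top (-98.26290893554688, 6.914854049682617) 42.028350830078125 0.10888367633091278
```

Call:
jog_arm --pt "0 0 0 0 0 -0.3" --pt "-0.014 0.3 0 0 0 0" --pt "-0.018 0.4 0 0 0 0" --pt "-0.018 0.4 0 0 0 0" --pt "-0.018 0.4 0 0 0 0" --pt "-0.014 0.3 0 0 0 0" --pt "-0.01 0.2 0 0 0 0" --pt "0 0 0 0 0 0"

```text
clock: 5.6
tool_pos: [0.4388, 0.3559, 0.0813]
tcp_rot: [[-0.509, 0.861, 0.002], [0.861, 0.509, 0.001], [-0.0, 0.002, -1.0]]
force: [0.5, 1.6, 3.3]
grip_width: 0.638
gripper_force: 20.0
```

```bash
python3 edge.py
```

```text
tcp in stop [-0.0578  0.0001] yaw 0.04880503768345901 z 0.08131347724328908 F [0.4704 1.5511 3.2697] T [-0.0404 -0.0161  0.0003] 0.637808826656822
fence outer slope 0.008820307208534467 at mid 0.04846432226436306 n 38 rms 6.307156257440651e-05
fence inner slope 0.030917414643991958 at mid 0.030231042812792024 n 36 rms 0.00048242950111732096
back outer slope -0.008232312170924695 at mid 0.04684118466508173 n 31 rms 0.0002146965330788938
back inner slope -0.22742072238492206 at mid 0.02626884532625458 n 33 rms 0.005312062425850046
cheek in slope 0.18241808798337827 at mid -0.03552230665824409 n 11 rms 0.0036466105370861136
jar +y slope 0.004138764232950252 at mid 0.029407751065057504 n 20 rms 0.000142464537394439
jar +y low slope 0.5642540340422706 at mid 0.03801449881172337 n 19 rms 0.0034868432106548767
lid top (-57.79243469238281, 7.33074951171875) 41.91608428955078 0.10878076030104106
```

Call:
jog_arm --pt "-0.03 0.3 0 0 0 0" --pt "-0.02 0.4 0 0 0 0" --pt "-0.02 0.4 0 0 0 0" --pt "-0.02 0.4 0 0 0 0" --pt "-0.018 0.4 0 0 0 0" --pt "-0.014 0.3 0 0 0 0" --pt "-0.005 0.1 0 0 0 0" --pt "0 0 0 0 0 0"

```text
clock: 6.32
tool_pos: [0.4794, 0.377, 0.0813]
tcp_rot: [[-0.509, 0.861, 0.002], [0.861, 0.509, 0.001], [-0.0, 0.002, -1.0]]
force: [0.9, 0.5, 3.4]
grip_width: 0.638
gripper_force: 20.0
```

```bash
python3 edge.py
```

```text
tcp in stop [-0.0121 -0.0002] yaw 0.0489702411782057 z 0.08133788485714576 F [0.9127 0.4526 3.3744] T [-0.03   -0.0243  0.0396] 0.6378177585387821
fence outer slope 0.005850358327851125 at mid 0.04837017098809297 n 38 rms 7.268277054724678e-05
fence inner slope -0.029991329014949143 at mid 0.029065695648331405 n 36 rms 0.0006555087270074114
back outer slope -0.0064886087895474325 at mid 0.04665872288158485 n 27 rms 0.00036465198033545725
back inner slope -0.6291845397193473 at mid 0.029912938601573347 n 26 rms 0.004333703274644966
cheek in few
jar +y slope 0.004213052837003148 at mid 0.029134998443585115 n 21 rms 0.00018308848425407963
jar +y low slope -0.005789780290996043 at mid 0.04610417107629636 n 20 rms 0.000795481007339998
lid top (-12.095792770385742, 7.220058917999268) 41.82243728637695 0.10880918230846122
```

Call:
jog_arm --pt "-0.01 0.2 0 0 0 0" --pt "-0.009 0.17 0 0 0 0" --pt "-0.003 0.05 0 0 0 0" --pt "0 0 0 0 0 0"

```text
clock: 6.7
tool_pos: [0.4858, 0.3805, 0.0813]
tcp_rot: [[-0.509, 0.861, 0.0], [0.861, 0.509, 0.0], [0.0, 0.0, -1.0]]
force: [-0.8, -0.4, 3.7]
grip_width: 0.638
gripper_force: 20.0
```

Call:
jog_arm --pt "-0.002 0.04 0 0 0 0" --pt "0 0.03 0 0 0 0" --pt "0 0 0 0 0 0"

```text
clock: 6.95
tool_pos: [0.4868, 0.381, 0.0813]
tcp_rot: [[-0.509, 0.861, -0.0], [0.861, 0.509, -0.0], [0.0, -0.0, -1.0]]
force: [-2.9, -1.4, 5.0]
grip_width: 0.635
gripper_force: 20.0
```

Call:
jog_arm --pt "0 0.04 0 0 0 0" --pt "0 0 0 0 0 0" --pt "0 0 0 0 0 0"

```text
clock: 7.2
tool_pos: [0.4876, 0.3815, 0.0813]
tcp_rot: [[-0.509, 0.861, 0.0], [0.861, 0.509, 0.0], [0.0, 0.0, -1.0]]
force: [-2.3, -1.9, 4.1]
grip_width: 0.64
gripper_force: 20.0
```

Call:
jog_arm --pt "0 0.05 0 0 0 0" --pt "0 0 0 0 0 0" --pt "0 0 0 0 0 0"

```text
clock: 7.45
tool_pos: [0.4886, 0.3821, 0.0813]
tcp_rot: [[-0.509, 0.861, 0.0], [0.861, 0.509, 0.0], [0.0, 0.0, -1.0]]
force: [-2.4, -0.4, 3.9]
grip_width: 0.641
gripper_force: 20.0
```

Call:
jog_arm --pt "0 0.05 0 0 0 0" --pt "0 0 0 0 0 0" --pt "0 0 0 0 0 0"

```text
clock: 7.7
tool_pos: [0.4891, 0.3823, 0.0812]
tcp_rot: [[-0.509, 0.861, -0.001], [0.861, 0.509, -0.0], [-0.0, -0.001, -1.0]]
force: [-4.2, -1.4, 4.5]
grip_width: 0.64
gripper_force: 20.0
```

```bash
python3 edge.py
```

```text
tcp in stop [-0.001  0.   ] yaw 0.04920854293795407 z 0.0812480352537862 F [-4.2224 -1.3602  4.5177] T [-0.4179  0.6554  0.0241] 0.6398135540944319
fence outer slope 0.0034593704761973778 at mid 0.04837564815288003 n 38 rms 5.427914932729124e-05
fence inner slope -0.025239041718180612 at mid 0.02953587633967875 n 36 rms 0.0005440060279814231
back outer slope -0.0014386967790460067 at mid 0.04728997100667361 n 22 rms 0.0003511728707656028
back inner slope -0.5619179640788726 at mid 0.031120034322014437 n 24 rms 0.005388804533984983
cheek in few
jar +y slope 0.001089870626751131 at mid 0.029380692382084576 n 20 rms 0.00014687747720647712
jar +y low slope 0.018664922068565227 at mid 0.04605019800772863 n 19 rms 0.0011728263337502619
lid top (-0.8923702239990234, 7.287693977355957) 41.86274337768555 0.10876957666072046
```

Call:
jog_arm --pt "0 0 0 0 0 0" --pt "0 0.04 -0.02 0 0 0" --pt "0 0 0 0 0 0" --grip_force 55

```text
clock: 8.0
tool_pos: [0.4891, 0.3823, 0.0813]
tcp_rot: [[-0.509, 0.861, -0.002], [0.861, 0.509, -0.001], [-0.0, -0.003, -1.0]]
force: [-5.8, -3.4, 4.4]
grip_width: 0.615
gripper_force: 55.0
```

Call:
jog_arm --pt "0 0.04 0 0 0 0" --pt "0 0 0 0 0 0" --pt "0 0 0 0 0 0"

```text
clock: 8.25
tool_pos: [0.4892, 0.3824, 0.0814]
tcp_rot: [[-0.509, 0.861, -0.003], [0.861, 0.509, -0.002], [-0.0, -0.004, -1.0]]
force: [-5.9, -4.0, 5.4]
grip_width: 0.618
gripper_force: 55.0
```

```bash
python3 edge.py
```

```text
tcp in stop [-0.0009  0.    ] yaw 0.04940304133686846 z 0.08136670906510828 F [-5.9406 -4.0034  5.4398] T [-0.8192  1.1488  0.079 ] 0.6178576695018004
fence outer slope 0.004519678322653249 at mid 0.04839839492423664 n 38 rms 7.155839280182573e-05
fence inner slope -0.026225228694008024 at mid 0.029585585041956915 n 36 rms 0.0004704396458482155
back outer slope -0.0013501868739107818 at mid 0.04721047268760965 n 23 rms 0.00030097968353777797
back inner slope -0.5929462273170456 at mid 0.03173201211157494 n 23 rms 0.0054167645423623565
cheek in few
jar +y slope 0.0050398629489169285 at mid 0.029336401243329806 n 20 rms 0.00016621875395430606
jar +y low slope -0.020123939841351118 at mid 0.04593304744326115 n 19 rms 0.0008721689478521734
lid top (-0.5840263366699219, 7.255114555358887) 40.83619689941406 0.1088628481037338
```

The jar is home: it has stalled at the back batten with about 7 N of push, squared to within 0.005 rad. Now I'll grip at full force and unscrew.

Call:
jog_arm --pt "0 0.02 0 0 0 0" --pt "0 0 0 0 0 0" --pt "0 0 0 0 0 -0.3" --pt "0 0 0 0 0 -0.5" --pt "0 0 0 0 0 -0.5" --pt "0 0 0 0 0 -0.5" --pt "0 0 0 0 0 -0.2" --pt "0 0 0 0 0 0" --grip_force 60

```text
clock: 8.97
tool_pos: [0.4898, 0.3828, 0.0813]
tcp_rot: [[-0.651, 0.759, -0.003], [0.759, 0.651, -0.002], [0.001, -0.003, -1.0]]
force: [-6.5, -3.1, 5.3]
grip_width: 0.608
gripper_force: 60.0
```

```bash
python3 edge.py | grep -v inner
```

```text
tcp in stop [-0.0002  0.0001] yaw 0.2235883264141808 z 0.08134768906443744 F [-6.4687 -3.0831  5.2918] T [-0.6923  1.1309 -0.1894] 0.608309966688146
fence outer slope 0.00474151696282644 at mid 0.0484270092761647 n 38 rms 5.5581982907558644e-05
back outer slope -0.01096707657661704 at mid 0.04730007562935714 n 19 rms 0.0002441787727805793
cheek in few
jar +y slope 0.021715086875747473 at mid 0.02896534830191178 n 20 rms 0.00010942028364153515
jar +y low slope 0.020841477037751258 at mid 0.04660571192025974 n 18 rms 0.000586603000569548
lid top (-1.5410308837890625, 7.163700580596924) 40.828147888183594 0.10882442494072661
```

Call:
jog_arm --pt "0 0 0 0 0 -0.5" --pt "0 0 0 0 0 -0.5" --pt "0 0 0 0 0 -0.5" --pt "0 0 0 0 0 -0.5" --pt "0 0 0 0 0 -0.5" --pt "0 0 0 0 0 -0.5"

```text
clock: 9.52
tool_pos: [0.4899, 0.3829, 0.0815]
tcp_rot: [[-0.826, 0.564, -0.003], [0.564, 0.826, -0.001], [0.001, -0.003, -1.0]]
force: [-6.4, -3.1, 6.7]
grip_width: 0.613
gripper_force: 60.0
```

```bash
python3 edge.py | grep -v inner;  python3 - <<'E'
from h import *
w=snap('wrist'); cv2.imwrite('pics/wrist4.png',w['frame'][150:,120:440,::-1].repeat(2,0).repeat(2,1))
E
```

```text
tcp in stop [-0.0001  0.0001] yaw 0.48677321068433865 z 0.08148428265977407 F [-6.3558 -3.1377  6.699 ] T [-0.596   1.0619 -0.2886] 0.6128836895040591
fence outer slope 0.005588105371980329 at mid 0.04843592522615165 n 38 rms 5.4699714862823185e-05
back outer slope -0.0310623103859963 at mid 0.04732921556399141 n 13 rms 0.00025135488026925735
cheek in few
jar +y slope 0.024592762575535176 at mid 0.02885497447804679 n 20 rms 0.0001681977507772434
jar +y low slope 0.03382929546217501 at mid 0.046363152687402646 n 19 rms 0.0007711413338695168
lid top (-3.5550155639648438, 6.144802570343018) 40.84607696533203 0.10895513897058512
```

View pics/wrist4.png

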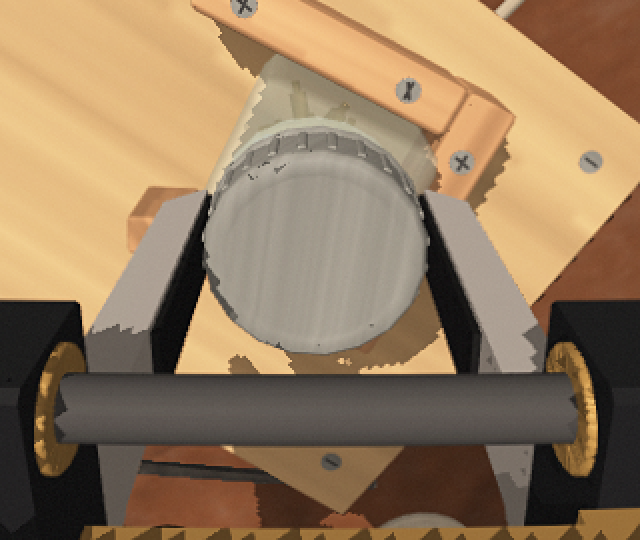

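The brushed grain on the lid is still in line with the gripper, so it isn't slipping. The jar is seated between fence and back batten at about (340,90)–(440,160). Turning on.

Call:
jog_arm --pt "0 0 0 0 0 -0.6" --pt "0 0 0 0 0 -0.6" --pt "0 0 0 0 0 -0.6" --pt "0 0 0 0 0 -0.6" --pt "0 0 0 0 0 -0.6" --pt "0 0 0 0 0 -0.6" --pt "0 0 0 0 0 -0.6" --pt "0 0 0 0 0 -0.3"

```text
clock: 10.28
tool_pos: [0.4901, 0.3832, 0.0821]
tcp_rot: [[-0.979, 0.204, -0.002], [0.204, 0.979, -0.001], [0.002, -0.001, -1.0]]
force: [-6.4, -2.5, 6.7]
grip_width: 0.609
gripper_force: 60.0
```

```bash
python3 edge.py | egrep 'tcp|jar|lid'
```

```text
tcp in stop [0.0003 0.0003] yaw 0.8798958396107345 z 0.08210523088505517 F [-6.3577 -2.4936  6.7213] T [-0.5737  1.0668 -0.1578] 0.6088186525871302
jar +y slope 0.02206080121815571 at mid 0.02882233678463894 n 20 rms 0.00010475846323837255
jar +y low slope 0.01722385966210897 at mid 0.045652399263211595 n 20 rms 0.0011323117423850768
lid top (-5.617587089538574, 4.301643371582031) 40.99049758911133 0.10959766481830065
```

Call:
jog_arm --pt "0 0 0 0 0 -0.4" --pt "0 0 0 0 0 -0.4"

```text
clock: 10.5
tool_pos: [0.4901, 0.3833, 0.0821]
tcp_rot: [[-0.991, 0.136, -0.002], [0.136, 0.991, -0.0], [0.002, -0.001, -1.0]]
force: [-6.6, -3.3, 6.1]
grip_width: 0.614
gripper_force: 60.0
```

```bash
python3 edge.py | egrep 'tcp|jar .y s|lid'
```

```text
tcp in stop [0.0004 0.0004] yaw 0.9492448099942333 z 0.08211673961195236 F [-6.6175 -3.3448  6.0942] T [-0.5475  1.0674 -0.1667] 0.6141440438832134
jar +y slope 0.02424623721751762 at mid 0.028852456509116418 n 19 rms 8.116046326122489e-05
lid top (-6.495074272155762, 3.85166072845459) 40.81193161010742 0.10958958885847257
```

Call:
jog_arm --pt "0 0 0 0 0 -0.4" --pt "0 0 0 0 0 -0.4"

```text
clock: 10.72
tool_pos: [0.4902, 0.3834, 0.0822]
tcp_rot: [[-0.998, 0.067, -0.002], [0.067, 0.998, -0.0], [0.002, -0.0, -1.0]]
force: [-5.8, -2.7, 7.4]
grip_width: 0.612
gripper_force: 60.0
```

```bash
python3 edge.py | egrep 'tcp|jar .y s|lid'
```

```text
tcp in stop [0.0004 0.0005] yaw 1.0191357998092152 z 0.0821546693104166 F [-5.7591 -2.6523  7.3607] T [-0.4955  1.0986 -0.1927] 0.6121883905556452
jar +y slope 0.026530524016967507 at mid 0.028829827235113882 n 18 rms 0.0001240480518167109
lid top (-6.614840030670166, 3.3384714126586914) 40.840091705322266 0.10963746825172818
```

Call:
jog_arm --pt "0 0 0 0 0 -0.4" --pt "0 0 0 0 0 -0.4"

```text
clock: 10.93
tool_pos: [0.4902, 0.3835, 0.0822]
tcp_rot: [[-1.0, -0.003, -0.002], [-0.003, 1.0, 0.0], [0.002, 0.0, -1.0]]
force: [-6.4, -1.9, 7.2]
grip_width: 0.616
gripper_force: 60.0
```

```bash
python3 edge.py | egrep 'tcp|jar .y s|lid'
```

```text
tcp in stop [0.0005 0.0006] yaw 1.0889473907714007 z 0.08215733793112877 F [-6.3771 -1.8964  7.2071] T [-0.4414  1.0603 -0.1854] 0.6163651119857526
jar +y slope 0.02517249825133806 at mid 0.02880703799789254 n 17 rms 8.379030094624288e-05
lid top (-6.684915065765381, 2.891683578491211) 41.005409240722656 0.10962745402672056
```

Call:
jog_arm --pt "0 0 0 0 0 -0.4" --pt "0 0 0 0 0 0"

```text
clock: 11.15
tool_pos: [0.4902, 0.3836, 0.0821]
tcp_rot: [[-0.999, -0.038, -0.002], [-0.038, 0.999, 0.0], [0.002, 0.0, -1.0]]
force: [-5.0, -1.4, 6.8]
grip_width: 0.614
gripper_force: 60.0
```

```bash
python3 edge.py | egrep 'tcp|jar .y s|lid'
```

```text
tcp in stop [0.0005 0.0006] yaw 1.1235302238308296 z 0.08213388811140045 F [-5.0082 -1.3688  6.7523] T [-0.4282  1.0657 -0.0304] 0.6140145920204243
jar +y slope 0.016482410280060308 at mid 0.028735588864715268 n 17 rms 9.719886582463406e-05
lid top (-6.990269184112549, 2.578327178955078) 40.91542434692383 0.10960413678228645
```

Call:
jog_arm --pt "0 0 0 0 0 -0.4" --pt "0 0 0 0 0 -0.4"

```text
clock: 11.37
tool_pos: [0.4902, 0.3837, 0.0822]
tcp_rot: [[-0.994, -0.108, -0.002], [-0.108, 0.994, 0.0], [0.002, 0.0, -1.0]]
force: [-4.9, -2.4, 7.0]
grip_width: 0.615
gripper_force: 60.0
```

```bash
python3 edge.py | egrep 'tcp|jar .y s|lid'
```

```text
tcp in stop [0.0006 0.0007] yaw 1.193731077642454 z 0.0821502785624335 F [-4.9291 -2.3654  7.0035] T [-0.4345  1.0895 -0.1633] 0.6150993966722668
jar +y slope 0.021048953612681782 at mid 0.028849193218043755 n 15 rms 6.867491395914094e-05
lid top (-7.3099822998046875, 2.2709083557128906) 40.80339431762695 0.1096311282945557
```

Call:
jog_arm --pt "0 0 0 0 0 -0.4" --pt "0 0 0 0 0 -0.4" --pt "0 0 0 0 0 0" --pt "0 0 0 0 0 0"

```text
clock: 11.75
tool_pos: [0.4902, 0.3838, 0.0822]
tcp_rot: [[-0.984, -0.176, -0.001], [-0.176, 0.984, 0.0], [0.001, 0.001, -1.0]]
force: [-4.8, -2.5, 6.9]
grip_width: 0.614
gripper_force: 60.0
```

```bash
python3 edge.py | egrep 'tcp|jar .y s|lid'
```

```text
tcp in stop [0.0007 0.0008] yaw 1.2622883127363886 z 0.08221566552583454 F [-4.76   -2.4834  6.8574] T [-0.3287  1.0044  0.0019] 0.6141379922778138
jar +y slope 0.020809613018815707 at mid 0.028952133746236914 n 12 rms 7.607395563453933e-05
lid top (-7.20742130279541, 1.4734859466552734) 40.98015213012695 0.10968970317182226
```

Call:
jog_arm --pt "0 0 -0.06 0 0 0" --pt "0 0 -0.06 0 0 0" --pt "0 0 0 0 0 0" --pt "0 0 0 0 0 0"

```text
clock: 12.13
tool_pos: [0.4904, 0.3837, 0.0832]
tcp_rot: [[-0.984, -0.176, -0.002], [-0.176, 0.984, -0.0], [0.002, 0.0, -1.0]]
force: [-3.7, 0.4, 1.1]
grip_width: 0.615
gripper_force: 60.0
```

```bash
python3 edge.py | egrep 'tcp|jar .y s|lid'
```

```text
tcp in stop [0.0008 0.0005] yaw 1.2622693848251574 z 0.08317140706429238 F [-3.6531  0.4092  1.0657] T [-0.0122  0.6553 -0.0586] 0.6151466299972689
jar +y slope 0.016443491830321757 at mid 0.028927101197682666 n 12 rms 6.731622785547891e-05
lid top (-7.092717170715332, 1.6734085083007812) 40.89933776855469 0.11056863035859248
```

Call:
jog_arm --pt "-0.04 0.013 0 0 0 0" --pt "-0.04 0.013 0 0 0 0" --pt "0 0 0 0 0 0" --pt "0 0 0 0 0 0"

```text
clock: 12.52
tool_pos: [0.4912, 0.3841, 0.0834]
tcp_rot: [[-0.984, -0.176, -0.003], [-0.176, 0.984, -0.001], [0.003, -0.0, -1.0]]
force: [-6.1, -0.5, 2.3]
grip_width: 0.61
gripper_force: 60.0
```

```bash
python3 edge.py | egrep 'tcp|jar .y s|lid'
```

```text
tcp in stop [0.0016 0.0006] yaw 1.2623163423136967 z 0.0834431646358743 F [-6.1088 -0.4634  2.3247] T [-0.1877  1.1817 -0.0877] 0.6102795805167908
jar +y slope 0.010666030089146445 at mid 0.029019789867747784 n 12 rms 0.00011401756798756284
lid top (-6.045297622680664, 1.3384342193603516) 40.832008361816406 0.11082887516235049
```

Call:
jog_arm --pt "0.04 -0.013 0 0 0 0" --pt "0.036 -0.011 0 0 0 0" --pt "0 0 -0.03 0 0 0" --pt "0 0 0 0 0 0"

```text
clock: 12.9
tool_pos: [0.4911, 0.3834, 0.0842]
tcp_rot: [[-0.985, -0.175, -0.0], [-0.175, 0.985, -0.0], [0.0, -0.0, -1.0]]
force: [-3.3, -0.8, -1.1]
grip_width: 0.613
gripper_force: 60.0
```

```bash
python3 edge.py | egrep 'tcp|jar .y s|lid'
```

```text
tcp in stop [0.0013 0.    ] yaw 1.2620922799634688 z 0.08416360862630069 F [-3.2757 -0.7526 -1.0669] T [-0.0154  0.4704 -0.0121] 0.6132556590404503
jar +y slope 0.008149388544824708 at mid 0.028887872834006883 n 14 rms 5.9326929143426295e-05
lid top (-6.883852481842041, 0.9173851013183594) 40.743595123291016 0.11150302649911095
```

Call:
jog_arm --pt "0 0 -0.1 0 0 0" --pt "0 0 -0.1 0 0 0" --pt "0 0 -0.1 0 0 0" --pt "0 0 0 0 0 0"

```text
clock: 13.28
tool_pos: [0.4918, 0.3832, 0.0916]
tcp_rot: [[-0.985, -0.175, 0.002], [-0.175, 0.985, -0.0], [-0.002, -0.001, -1.0]]
force: [-2.4, -0.8, 0.1]
grip_width: 0.615
gripper_force: 60.0
```

```bash
python3 edge.py | egrep 'tcp|jar .y s|lid'
```

```text
tcp in stop [ 0.0018 -0.0005] yaw 1.2618795752480265 z 0.09155397312616105 F [-2.4189 -0.7907  0.1435] T [-0.3118  0.3738 -0.0242] 0.614524768982404
jar +y slope -0.0004411315211738929 at mid 0.028886351974111577 n 17 rms 0.00012406728466975037
lid top (-5.974241256713867, 0.5244674682617188) 40.92339324951172 0.10800534347087398
```

Call:
jog_arm --pt "0 0 -0.15 0 0 0" --pt "0 0 -0.2 0 0 0" --pt "0 0 -0.3 0 0 0" --pt "0 0 -0.3 0 0 0" --pt "0 0 -0.25 0 0 0" --pt "0 0 -0.05 0 0 0" --pt "0 0 0 0 0 0" --pt "0 0 0 0 0 0"

```text
clock: 14.0
tool_pos: [0.4912, 0.3836, 0.1159]
tcp_rot: [[-0.984, -0.175, 0.0], [-0.175, 0.984, 0.0], [-0.0, 0.0, -1.0]]
force: [-0.9, -1.1, 0.1]
grip_width: 0.61
gripper_force: 60.0
```

```bash
python3 edge.py
python3 - <<'E'
from h import *
np.set_printoptions(precision=4,suppress=True)
w=snap('wrist','wrist5.png'); uv,P=cloud(w); s=sense(); t=s['tool_pos']; print(s['tcp_rot'])
for z0,z1 in((.136,.15),(.098,.108),(.07,.078)):
    k=(P[:,2]>z0)&(P[:,2]<z1)&(np.hypot(P[:,0]-t[0],P[:,1]-t[1])<.05); print(z0,k.sum(),P[k].mean(0) if k.any() else '',np.median(P[k][:,2]) if k.any() else '')
E
```

```text
tcp in stop [0.0014 0.0002] yaw 1.2621846595090807 z 0.11585589655225047 F [-0.8841 -1.1007  0.1338] T [ 0.0421 -0.0298  0.0626] 0.6104842831742283
fence outer slope 0.004983817513651786 at mid 0.04832491544729398 n 38 rms 0.00020309756048295859
fence inner slope 0.008911130997494859 at mid 0.030304914691357904 n 36 rms 0.0006664782217595559
back outer slope 0.17730792328116837 at mid 0.025949560395057705 n 5 rms 0.000767758591149332
back inner slope -0.0041292916559530456 at mid 0.010363307220676063 n 5 rms 0.0001542960544514113
cheek in slope -0.1701706440819564 at mid -0.03668688541461511 n 15 rms 0.0010682844834845307
jar +y slope 0.005602692384658896 at mid 0.02894670505319171 n 16 rms 9.22621040158137e-05
jar +y low slope 0.001365739393403791 at mid 0.04550841603157659 n 20 rms 0.0009006272557627896
lid top (-21.820310592651367, 1.818406343460083) 0.8827517628669739 0.1035538470793905
[[-0.9845 -0.1755 -0.0006]
 [-0.1755  0.9845 -0.0003]
 [ 0.0006 -0.0002 -1.    ]]
0.136 10261 [0.4885 0.3816 0.1428] 0.14291918428988137
0.098 74 [0.4691 0.3752 0.099 ] 0.0985636812777159
0.07 1434 [0.4696 0.3755 0.0739] 0.07400600134866067
```

View pics/wrist5.png

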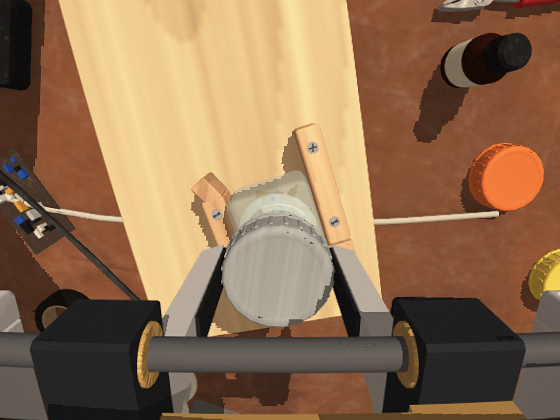

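The wrist view shows the lid held at (277,270), above the open glass neck (275,205). The jar is square in the stop, and the bottle and orange/yellow caps haven't moved. A last measurement for centring.

```bash
cat >> edge.py <<'E'
edge('jar -x',near,1,t[1]-.018,t[1]+.02,.074,np.min,(t[0]-.05,t[0]-.015))
k=near&(abs(q[:,2]-.143)<.004)
h=q[k&(q[:,0]<t[0]-.005)&(np.abs((q[:,:2]-t)@[np.cos(1.262),np.sin(1.262)])<.022)]
# far rim of the lid top: outermost points by bearing from tcp, circle r=29 mm fit
b=np.arctan2(h[:,1]-t[1],h[:,0]-t[0])%(2*np.pi); B=np.round(b/.05); rim=np.array([h[B==i][np.argmax(np.hypot(*(h[B==i][:,:2]-t).T)),:2] for i in np.unique(B) if (B==i).sum()>5])
from scipy.optimize import least_squares
r=least_squares(lambda c:np.hypot(*(rim-c[:2]).T)-c[2],[*t,.0285],loss='soft_l1',f_scale=.0005); print('lid centre',r.x,len(rim),np.sqrt(np.mean(r.fun**2)))
E
python3 edge.py | egrep 'tcp|jar|centre'
python3 - <<'E'
from h import *
np.set_printoptions(precision=4,suppress=True)
a=snap('top'); uv,P=cloud(a); S=np.array([.490,.3828,.485]); c,sn=np.cos(S[2]),np.sin(S[2]); q=(P[:,:2]-S[:2])@np.array([[c,-sn],[sn,c]])
k=(np.hypot(*q.T)<.06); h=np.histogram(P[k][:,2],bins=np.arange(0,.2,.01))[0]; print(h)
E
```

```text
tcp in stop [0.0011 0.0002] yaw 1.2621993670568021 z 0.11527049097056277 F [-1.1711 -0.5682 -0.9307] T [ 0.0623 -0.0086  0.0594] 0.6141233683292747
jar +y slope 0.004921166073704987 at mid 0.02892026002211627 n 17 rms 0.00015323119171383213
jar +y low slope 0.02058122871014948 at mid 0.04552358428435592 n 19 rms 0.0009014952852935829
jar -x slope -0.001882997831681577 at mid -0.03046949444134271 n 18 rms 0.0001382210290717929
lid centre [-0.0051  0.002   0.0225] 54 0.0009982367813697066
[  0  54 127   0   3  15   0   0   0   0   0   0   0   0   0   0   0   0
   0]
  return _methods._mean(a, axis=axis, dtype=dtype,
  ret = ret.dtype.type(ret / rcount)
```

Call:
jog_arm --pt "0.044 -0.035 0 0 0 0" --pt "0.044 -0.035 0 0 0 0" --pt "0 0 0 0 0 0" --pt "0 0 0 0 0 0" --pt "0 0 0 0 0 0" --pt "0 0 0 0 0 0"

```text
clock: 14.7
tool_pos: [0.4897, 0.3819, 0.1157]
tcp_rot: [[-0.984, -0.175, 0.0], [-0.175, 0.984, 0.0], [-0.0, 0.0, -1.0]]
force: [-1.0, 0.0, 0.2]
grip_width: 0.616
gripper_force: 60.0
```

```bash
python3 edge.py 2>/dev/null| egrep 'tcp|jar|fence o'; python3 -c "
from h import *
snap('scene','scene_end.png'); d=cv2.imread('pics/scene_end.png'); cv2.imwrite('pics/scene_end_c.png',cv2.resize(d[130:300,220:420],(800,600)[:2] if 0 else (700,595),interpolation=cv2.INTER_CUBIC))"
```

```text
tcp in stop [-0.0007 -0.0007] yaw 1.2620987342975098 z 0.11574600432427011 F [-1.0102  0.0409  0.161 ] T [ 0.0067  0.0306 -0.0298] 0.6155281292590167
fence outer slope 0.0050435569611943275 at mid 0.048314363300696175 n 37 rms 0.00019547817696085449
jar +y slope 0.013202214865284688 at mid 0.028857109092941063 n 19 rms 0.00013632855815868573
jar +y low slope -0.031246801656119382 at mid 0.04513265458222755 n 19 rms 0.0014150531385037327
jar -x slope -0.004861617649905122 at mid -0.030447635696915682 n 19 rms 0.00011761285693470637
```

View pics/scene_end_c.png

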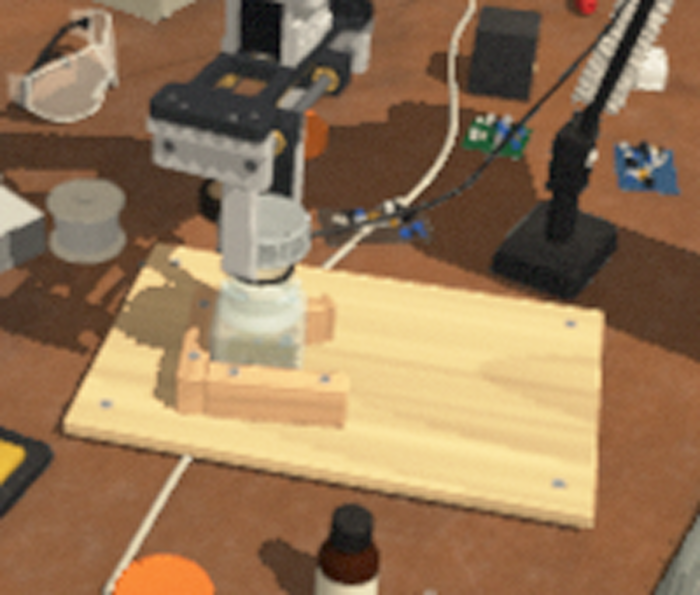

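The end view shows the jar upright and home in the stop, with its black seal at (270,275). The lid is held level above it at (285,240), and the bystanders are untouched.

```bash
python3 -c "
from workcell import order
print(order.hand_in())"
```

```text
the job is handed in; nothing more can be done
None
```

The job is handed in. The jar is square and home in the stop, and the unscrewed lid is held level and centred about 19 mm above the open mouth; the hand-in call gave no verdict.

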